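# Wind the valve actuator, then hold the inspection flap at the setting arm

### The job

Get the pipe station ready for its visual check: wind the key of the green spring actuator clockwise, in several partial turns, until it is fully wound at its stop, and only then swing up the blue inspection flap by its red tab until the flap lines up with the orange setting arm beside it. The flap has no stay and falls shut, so finish while still holding it there with the gripper, steady; leave the setting arm as it is set and do not disturb the tools and fittings lying about.

Things in the scene. Friction and masses are not known exactly. Their poses are not given: they have to be found in the camera images.
- key (a joint): Angle the winding key has been wound (rad): 0 unwound, 3.5 fully wound at its hard stop; grows clockwise seen from above. It starts between 0 and 0.7. Turning takes about 0.06 Nm, rising to 0.10 Nm at the stop (spring); the key stays where it is let go and unwinds if turned back.
- key_grip (a point): Centre of the key's wing, on its vertical axis, 118 mm above the bench: upright steel plate 46 mm long (this point's x; +x end red), 10 mm thick (y, pinch across it), 26 mm tall (z). Turns with the key. Its lower edge is 18 mm above the white dial on the fixed green actuator (100 x 85 mm, top 85 mm high). A red tick on the dial shows where the red end points when fully wound.
- flap (a joint): Opening angle of the blue inspection flap (rad): 0 shut (level, at the start), 1.6 fully open. Falls shut when not held. Flap 168 x 158 x 6 mm, about 0.25 to 0.5 kg.
- flap_tab (a point): Grip point in the red tab, 28 mm out from the flap's free edge, 198 mm from the hinge axis; 100 mm above the bench when shut. Tab 50 mm long (x), 12 mm wide (y, parallel to the hinge axis), 22 mm tall (z); nothing under it. Pinched across its 12 mm from above, it can pivot between the pads as the flap swings. Axes turn with the flap: -x points from the hinge out along it.
- flap_hinge (a point): Middle of the flap's hinge axis, at the far top edge of the grey inspection box (fixed, 170 x 160 x 100 mm). The axis is level, along this point's y; x points away from the robot side, z up. Opening by angle a brings the tab point to -0.198 cos(a) along x and +0.198 sin(a) along z.
- setting_arm (a joint): Angle the orange setting arm is set to (rad), measured about the same hinge axis and the same way as flap; 0.55 to 1.0. The flap is lined up when flap equals this. The arm is stiff and stays put unless pushed hard.
- setting_tip (a point): Centre of the orange ball (20 mm) at the end of the setting arm, 120 mm from the hinge axis, 115 mm to the +y side of the flap's middle line (35 mm outside the flap's side edge). The arm is an orange bar from the hinge axis to this ball; -x points along it from the axis outwards.
- tee: Loose brass tee fitting, 70 x 34 x 53 mm, origin under its middle; leave alone.
- nut: Loose brass ring nut, 40 mm across, 16 mm high, origin under its middle; leave alone.
- gauge: Loose black pressure gauge lying on its back, 66 mm across, 26 mm high, origin under its middle; leave alone.
- ball_valve: Loose ball valve 80 mm long with red lever, 51 mm high, origin under its middle; leave alone.
- sealant: Loose blue jar, 48 mm across, 90 mm high, origin under its middle; leave alone.
- wrench_grip (a point): Handle of a loose wrench lying on the bench; leave alone.
- driver_grip (a point): Handle of a loose screwdriver lying on the bench; leave alone.

How it is judged:
On the way, in this order (a step that is already met when the one before it is completed fails the run):
1. the key is fully wound while the flap is still shut (value of joint key above 3.2 rad and value of joint flap below 0.1 rad), for 0.2 s.
2. the flap is held by the gripper in line with the setting arm (angle between the x axis of flap_tab and the x axis of setting_tip, either way round below 0.07 rad and contact force between the fingers and flap above 0.8 N), for 0.5 s.
At the end, for the whole second after the job is handed in: The key is wound to within 0.3 rad (17 degrees) of its stop; the flap is within 0.07 rad (4 degrees) of the setting arm, still (slower than 0.1 rad/s), and carried by the gripper's fingers (contact force over 0.8 N); the setting arm's tip is within 10 mm of where it was (all of step 2 and value of joint key above 3.2 rad and velocity of joint flap between -0.1 and 0.1 rad/s and distance of setting_tip from where it was at the start of the episode below 0.01 m); the arm keeps its last pose, push and grip.
It fails at once if the setting arm is pushed out of place (over 10 mm) (distance of setting_tip from where it was at the start of the episode above 0.01 m).
It fails at once if a loose tool or fitting is disturbed (moved over 25 mm) (distance of any of wrench_grip, tee, nut, gauge, ball_valve, sealant, driver_grip from where it was at the start of the episode above 0.025 m).
It also fails if it takes over 72 s, if anything falls off the work surface, if the arm or the gripper's body presses on something with over 40 N, if the wrist force passes 120 N, or if a joint passes its speed limit or range.

### The arm

A 6-joint arm with a two-finger parallel gripper is mounted at the origin on the work surface. World frame = base frame: x ahead of the robot, y to its left, z up, the work surface at z = 0. Lengths are in m, angles in rad, forces in N, time in s.
With the tool pointing down it reaches from about 0.35 to 0.8 m from the base axis. Payload 7.3 kg.
Tool frame: the origin (TCP) lies at the very end of the fingers, on their centre line; the grasp point (between the pads) lies 19 mm behind it; z points along the fingers, y is the direction in which the jaws open and shut (so a half turn about z gives the same grasp; the last joint's range is limited). The gripper opens to 85 mm and grips with 20 to 120 N. Pads are 22 mm wide; open, the fingers measure 114 mm over their backs; the gripper's body (76 mm by 85 mm) begins 54 mm behind the grasp point. The pads swing forward as they close: fully open they stand 13 mm farther back than shut.
Start: joints at [-1.287, 0.342, 1.524, -0, 1.275, -0.146], TCP at [0.219, -0.477, 0.231] pointing down, gripper open.
Joint ranges: [-2.53, 2.53], [-0.77, 2.02], [0.04, 2.7], [-1, 4.14], [0.28, 2.66], [-3.11, 3.11]. Speed limits (rad/s): [2.57, 2.57, 3.14, 3.14, 3.14, 3.14].

### API

Orientations are given as a unit quaternion [x, y, z, w].
In Python, from plant import status, eyes, workorder gives the robot as it stands.
- The arm moves only by the tool play_rows, never from a script. Its argument "commands" is a list that holds one entry, the list of rows, each a list of 7 numbers: the turn, a rotation vector about the tool's x, y, z in units of 5 degrees (1.0 is 5 degrees), then the shift along the tool's x, y, z in units of 40 mm (1.0 is 40 mm), then the finger opening in mm, from 0 to 85.4. A call has 1 to 8 rows; each row is the pose to reach, as a shift and turn from the pose commanded when the call began, along the tool's axes at that moment; what a row does not reach only later rows make up. A row lasts 1/10 s, in which the tool goes at most 50 mm and 8.59 degrees, less where a joint would pass 70% of its speed; a pose out of reach is approached as far as the arm can. A call with a gripper value outside its range is refused whole. The fingers move at their own pace and stop on an object; "newtons" is the grip in N (left out, the last holds). Time passes only in rows, so rows that repeat a pose let the fingers close. It gives the time, the measured TCP pose, the force and the opening at its end, in the units of the state.
- status.state(): the state, without advancing time (a new reading comes with each control period).
- eyes.grab_frame(name): name is "side" or "top" or "wrist"; returns a dict with "pixels" (384x512x3 uint8, red, green, blue), "fx", "fy", "cx", "cy" (pixels), "R" (3x3) and "t" (3): a world point X has camera coordinates R X + t. Camera axes: x right, y down, z forward; pixel columns grow to the right and rows downward; lengths in m; the calibration is good to about 2 mm. A picture is of the moment at which its call begins. There is no depth.
- workorder.close_job(): hands the job in, once; it reports no verdict.
The state is a dict: "t": time; "joint_positions": joint angles; "qd": joint speeds; "joint_efforts": joint torques, N m; "position": TCP position; "tool_rot": TCP orientation; "contact_force": force on the tool from outside, world axes, zero at the start; "moment": the same for the moment, N m; "gripper_width": finger opening in m.
Only numpy, scipy, OpenCV 4.12 (cv2) and the standard library are available. Lean on these libraries where they do the work, as an engineer would, in place of code of your own. Each camera call takes 0.05 s, during which the arm holds its last target. There are 200 camera calls.

## Working session

There is one attempt and no reset: what is moved stays moved. The work goes in short steps, Python scripts to look and compute and a tool call to move; the robot and the scene stay as the last step left them, time stands still between calls to the robot, and variables do not carry over. Pictures are saved under pics/ and viewed, about 8 in all and at most 12, crops included, and the job is handed in when it is done.

Besides the shell and the picture viewer there is one more tool, called after ">>>" as name(argument=value, ...), one argument or row to a line, values as JSON. play_rows: Moves the arm, as the interface text tells. Its arguments: {"type":"object","properties":{"commands":{"type":"array","items":{"type":"array","items":{"type":"array","items":{"type":"number"}}}},"newtons":{"type":"number"}},"required":["commands"]}

```bash
ls; mkdir -p pics
python3 - <<'E'
from plant import status, eyes
import cv2,numpy as np
s=status.state(); print({k:np.round(v,3).tolist() for k,v in s.items()})
for n in("top","side"):
    f=eyes.grab_frame(n); cv2.imwrite(f"pics/{n}0.png",f["pixels"][:,:,::-1]); np.savez(f"pics/{n}0.npz",**f)
    print(n,f["fx"],f["cx"],f["cy"],np.round(f["R"],3).tolist(),np.round(f["t"],3), -np.array(f["R"]).T@f["t"])
E
```

```text
pics
{'t': 0.0, 'joint_positions': [-1.287, 0.343, 1.525, -0.0, 1.275, -0.146], 'qd': [-0.001, 0.0, -0.001, -0.0, 0.001, 0.001], 'joint_efforts': [0.001, -43.367, -24.602, -0.0, 0.008, 0.0], 'position': [0.219, -0.477, 0.231], 'tool_rot': [0.977, 0.213, -0.0, -0.001], 'contact_force': [-0.245, -0.375, 0.8], 'moment': [0.013, 0.059, 0.035], 'gripper_width': 0.085}
top 355.54626426031507 254.29896685846686 196.3919428233785 [[-0.012, -1.0, -0.018], [-0.996, 0.013, -0.085], [0.086, 0.017, -0.996]] [-0.01   0.534  1.163] [ 0.43264635 -0.03716718  1.20363084]
side 466.0435823974665 248.94256479782246 191.95531025009942 [[-0.858, -0.514, -0.003], [-0.328, 0.552, -0.767], [0.396, -0.657, -0.642]] [0.454 0.262 1.368] [-0.06575677  0.98731749  1.07989644]
```

View pics/top0.png

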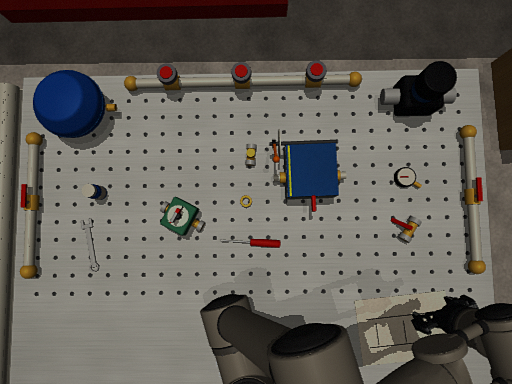

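View pics/side0.png

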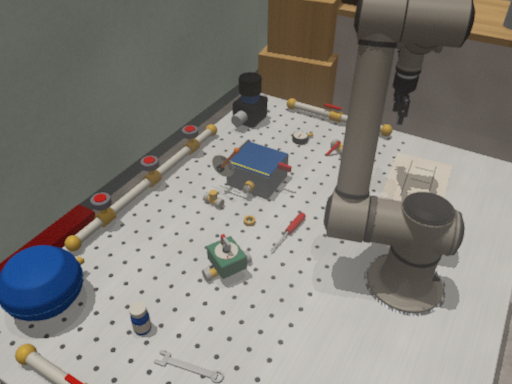

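The top view shows the key at about (179,215), the flap at (312,170), its tab at (313,203) and the setting arm at (277,150). In the side view the key is at (227,245) and the tab at (285,167). Next I'll enlarge these areas.

Run:
```python
import cv2,numpy as np
t=cv2.imread("pics/top0.png");s=cv2.imread("pics/side0.png")
def c(i,x,y,w=60,h=50): # 6x zoom with origin
    return cv2.resize(i[y:y+h,x:x+w],(w*6,h*6),interpolation=cv2.INTER_CUBIC)
a=np.vstack([np.hstack([c(t,150,190),c(t,260,125,66,50)]),np.hstack([c(s,198,225),c(s,210,135,66,50)])])
cv2.imwrite("pics/z0.png",a);print(a.shape)
```

```text
(600, 756, 3)
```

View pics/z0.png

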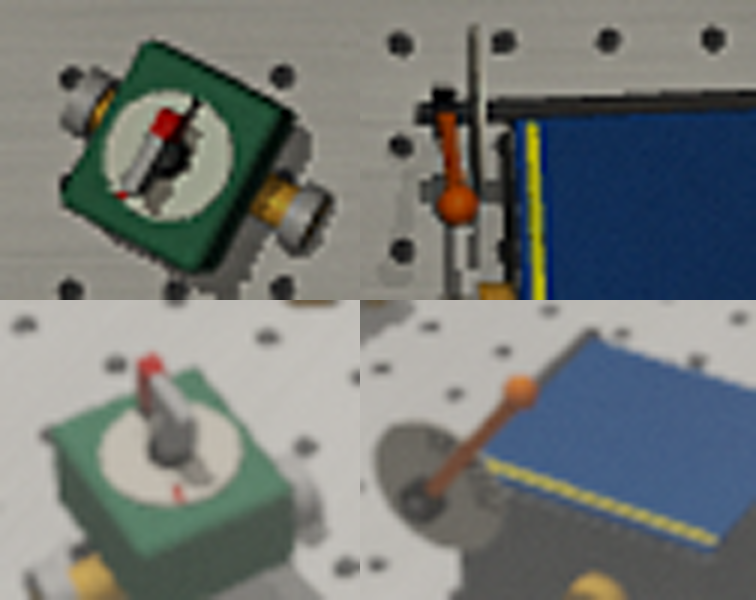

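```bash
cat > h.py <<'E'
import numpy as np,cv2
from plant import status,eyes
from scipy.spatial.transform import Rotation as Ro
def load(n): return dict(np.load(f"pics/{n}.npz"))
def ray(f,p):
    R=np.array(f["R"]);d=R.T@np.array([(p[0]-f["cx"])/f["fx"],(p[1]-f["cy"])/f["fy"],1]);return -R.T@f["t"],d
def atz(f,p,z):
    o,d=ray(f,p);return o+d*(z-o[2])/d[2]
def tri(f,p,g,q):
    o,d=ray(f,p);O,D=ray(g,q);s=np.linalg.lstsq(np.c_[d,-D],O-o,rcond=None)[0]
    a=o+d*s[0];b=O+D*s[1];return (a+b)/2,np.linalg.norm(a-b)
def proj(f,X):
    c=np.array(f["R"])@X+f["t"];return c[0]/c[2]*f["fx"]+f["cx"],c[1]/c[2]*f["fy"]+f["cy"]
def grab(n,name):
    f=eyes.grab_frame(n);cv2.imwrite(f"pics/{name}.png",f["pixels"][:,:,::-1]);np.savez(f"pics/{name}.npz",**f);return f
def blob(f,lo,hi,x0,y0,x1,y1):
    h=cv2.cvtColor(f["pixels"],cv2.COLOR_RGB2HSV)[y0:y1,x0:x1]
    m=cv2.inRange(h,lo,hi)>0
    y,x=np.nonzero(m);return x+x0,y+y0
def move(T):
    """T: target pos, target R -> row numbers from the current measured pose"""
    pass
E
python3 - <<'E'
from h import *
t=load("top0");s=load("side0")
np.set_printoptions(precision=4,suppress=True)
print("dial",atz(t,(178,215.8),.085)); print("keyc",atz(t,(175,216),.118))
print("keytri",tri(t,(175,216),s,(226,241.7)))
r,g,k=atz(t,(177.7,210.3),.125),atz(t,(172.2,221.7),.125),atz(t,(170.3,222.5),.085)
print("red",r,"grey",g,"tick",k,"sideredtop",atz(s,(223,235.5),.131))
print("ball",tri(t,(276.2,158.7),s,(236.7,150.3)),"pivot",tri(t,(273.8,142.5),s,(220.8,168.3)))
for f,b in((t,(300,190,325,220)),(s,(275,155,300,175))):
    x,y=blob(f,(0,120,50),(8,255,255),*b);print(x.min(),x.max(),y.min(),y.max(),x.mean(),y.mean(),len(x))
    print(atz(f,(x.mean(),y.mean()),.105))
x,y=blob(t,(100,120,40),(125,255,255),270,130,350,210);
r=cv2.minAreaRect(np.c_[x,y].astype(np.float32));B=cv2.boxPoints(r);print(B)
for p in B: print(atz(t,p,.103))
E
```

```text
dial [0.4705 0.2233 0.085 ]
keyc [0.4689 0.2248 0.118 ]
keytri (array([0.4696, 0.2252, 0.1179]), np.float64(0.0016285672115052487))
red [0.4859 0.215  0.125 ] grey [0.4514 0.2316 0.125 ] tick [0.4497 0.2475 0.085 ] sideredtop [0.4838 0.2197 0.131 ]
ball (array([ 0.6271, -0.0844,  0.1935]), np.float64(0.0004229942201223107)) pivot (array([ 0.6969, -0.0832,  0.0931]), np.float64(0.004223847771286109))
311 315 196 210 313.27272727272725 202.65151515151516 66
[ 0.5052 -0.2005  0.105 ]
279 290 163 167 284.06451612903226 164.96774193548387 31
[ 0.5058 -0.2001  0.105 ]
[[284.828  144.1847]
 [336.2268 142.349 ]
 [338.093  194.6038]
 [286.6943 196.4395]]
[ 0.6905 -0.1164  0.103 ]
[ 0.6938 -0.2774  0.103 ]
[ 0.5293 -0.278   0.103 ]
[ 0.5257 -0.119   0.103 ]
```

```bash
cat >> h.py <<'E'
def down(psi): c,s=np.cos(psi),np.sin(psi);return np.array([[c,s,0],[s,-c,0],[0,0,-1.]])
def row(p,Rt,cp=None,cR=None):
    st=status.state()
    R0=Ro.from_quat(st["tool_rot"]).as_matrix() if cR is None else cR
    p0=np.array(st["position"]) if cp is None else np.array(cp)
    rv=Ro.from_matrix(R0.T@Rt).as_rotvec(degrees=True)/5; d=R0.T@(np.array(p)-p0)/.04
    return np.round(np.r_[rv,d],3).tolist()
E
python3 - <<'E'
from h import *
print(row((.45,-.13,.26),down(1.5)))
E
```

```text
[-0.013, -0.01, -12.264, 8.871, -5.475, -0.723]
```

>>> play_rows(
  commands=[
    [[0, 0, -12.2, 8.87, -5.47, -0.72, 85], [0, 0, -12.2, 8.87, -5.47, -0.72, 85], [0, 0, -12.2, 8.87, -5.47, -0.72, 85], [0, 0, -12.2, 8.87, -5.47, -0.72, 85], [0, 0, -12.2, 8.87, -5.47, -0.72, 85], [0, 0, -12.2, 8.87, -5.47, -0.72, 85], [0, 0, -12.2, 8.87, -5.47, -0.72, 85], [0, 0, -12.2, 8.87, -5.47, -0.72, 85]],
  ],
  newtons=40,
)

```text
t: 0.9
position: [0.4409, -0.1433, 0.2589]
tool_rot: [0.732, 0.681, -0.0, -0.0]
contact_force: [0.7, -0.2, -0.6]
gripper_width: 0.0848
```

Run:
```python
from h import *
s=status.state();print(s["position"],s["joint_positions"])
print(row((.470,.2245,.23),down(2.693)))
```

```text
[ 0.44088159 -0.14333428  0.25889376] [-4.79811762e-01  2.06565556e-01  1.63388670e+00 -1.08927901e-04
  1.30131016e+00 -4.07784110e-01]
[-0.002, -0.001, -13.685, 9.224, 0.065, 0.722]
```

>>> play_rows(
  commands=[
    [[0, 0, -13.7, 9.22, 0.06, 0.72, 85], [0, 0, -13.7, 9.22, 0.06, 0.72, 85], [0, 0, -13.7, 9.22, 0.06, 0.72, 85], [0, 0, -13.7, 9.22, 0.06, 0.72, 85], [0, 0, -13.7, 9.22, 0.06, 0.72, 85], [0, 0, -13.7, 9.22, 0.06, 0.72, 85], [0, 0, -13.7, 9.22, 0.06, 0.72, 85], [0, 0, -13.7, 9.22, 0.06, 0.72, 85]],
  ],
)

```text
t: 1.7
position: [0.47, 0.226, 0.2292]
tool_rot: [0.219, 0.976, 0.0, -0.001]
contact_force: [1.2, -1.1, -0.3]
gripper_width: 0.085
```

Run:
```python
from h import *
s=status.state();print(s["position"],s["tool_rot"])
f=grab("wrist","w1")
i=cv2.imread("pics/w1.png");cv2.imwrite("pics/w1v.png",i)
print(proj(f,np.array([.470,.2245,.131])),-f["R"].T@f["t"])
```

```text
[0.47002979 0.2260378  0.22918621] [ 2.19245688e-01  9.75669453e-01  1.63834330e-04 -6.48440247e-04]
(np.float64(254.56641696088894), np.float64(189.13677232444698)) [0.39611854 0.26170119 0.37209102]
```

View pics/w1v.png

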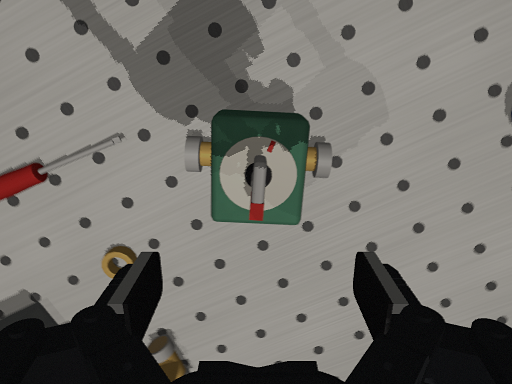

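The wrist view shows the wing from its red end (257,219) to its grey end (260,157), the dial centre near (258,174), and the tick at (271,146). Nothing else is near the fingers.

Run:
```python
from h import *
np.set_printoptions(precision=4,suppress=True)
f=load("w1")
r,g=atz(f,(257,218.5),.131),atz(f,(260,157),.131);c=(r+g)/2
k=atz(f,(271,146),.087);d=atz(f,(258.5,173.5),.087)
print(r,g,c,np.linalg.norm(r-g),"dial",d,"tick",k)
a=np.arctan2(*(r-g)[1::-1]);b=np.arctan2(*(k-c)[1::-1]);print(a,b,(a-b)%6.283)
print(row((.470,.2245,.102),down(a+np.pi)))
```

```text
[0.4926 0.2158 0.131 ] [0.4493 0.2388 0.131 ] [0.4709 0.2273 0.131 ] 0.049009820735746126 dial [0.4719 0.2271 0.087 ] tick [0.4543 0.2472 0.087 ]
-0.48777727176257546 2.266674869150995 3.52854785908643
[0.007, -0.021, 0.615, -0.03, -0.061, 3.173]
```

>>> play_rows(
  commands=[
    [[0, 0, 0.5, 0, 0, 3.17, 60], [0, 0, 0.5, 0, 0, 3.17, 50], [0, 0, 0.5, 0, 0, 3.17, 40], [0, 0, 0.5, 0, 0, 3.17, 30], [0, 0, 0.5, 0, 0, 3.17, 0], [0, 0, 0.5, 0, 0, 3.17, 0], [0, 0, 0.5, 0, 0, 3.17, 0], [0, 0, 0.5, 0, 0, 3.17, 0]],
  ],
  newtons=40,
)

```text
t: 2.55
position: [0.473, 0.2244, 0.1048]
tool_rot: [0.246, 0.969, 0.003, 0.002]
contact_force: [5.8, 10.8, -13.6]
gripper_width: 0.0094
```

>>> play_rows(
  commands=[
    [[0, 0, 0, 0, 0, 0, 0], [0, 0, 0, 0, 0, 0, 0], [0, 0, 0, 0, 0, 0, 0], [0, 0, 0, 0, 0, 0, 0]],
  ],
)

```text
t: 2.95
position: [0.473, 0.2244, 0.1048]
tool_rot: [0.246, 0.969, 0.003, 0.002]
contact_force: [5.7, 10.1, -13.3]
gripper_width: 0.0094
```

Run:
```python
from h import *
s=status.state();print(s["position"],s["tool_rot"],s["contact_force"],s["moment"],s["gripper_width"])
```

```text
[0.47298937 0.22443207 0.10477273] [0.24564588 0.96935271 0.00291204 0.00222545] [  5.66301279  10.14943352 -13.27002485] [ 1.59497568 -0.83833972 -0.05044312] 0.009386424708212614
```

>>> play_rows(
  commands=[
    [[0, 0, 0, 0, 0.03, 0, 0], [0, 0, 0, 0, 0.03, 0, 0], [0, 0, 0, 0, 0.03, 0.03, 0], [0, 0, 0, 0, 0.03, 0.03, 0]],
  ],
)

```text
t: 3.35
position: [0.473, 0.2245, 0.1046]
tool_rot: [0.245, 0.969, 0.002, 0.002]
contact_force: [0.7, 6.1, 2.2]
gripper_width: 0.009
```

Run:
```python
from h import *
s=status.state();print(s["position"],s["tool_rot"],s["contact_force"],s["moment"],s["gripper_width"])
```

```text
[0.47303948 0.2245316  0.10458548] [0.24535983 0.96942774 0.00197933 0.00211857] [0.69598606 6.1083478  2.15328574] [ 0.83129935  0.01493656 -0.04078738] 0.009019454203196357
```

>>> play_rows(
  commands=[
    [[0, 0, 1.5, 0, 0.02, 0, 0], [0, 0, 3, 0, 0.02, 0, 0], [0, 0, 4.5, 0, 0.02, 0, 0], [0, 0, 6, 0, 0.02, 0, 0], [0, 0, 6, 0, 0.02, 0, 0]],
  ],
)

```text
t: 3.85
position: [0.4729, 0.2244, 0.1045]
tool_rot: [0.488, 0.873, 0.002, 0.001]
contact_force: [-1.5, 1.9, 7.7]
gripper_width: 0.0094
```

Run:
```python
from h import *
s=status.state();print(s["position"],s["tool_rot"],s["contact_force"],s["moment"],s["gripper_width"])
R=Ro.from_quat(s["tool_rot"]).as_matrix();print(R.T@s["contact_force"],np.arctan2(R[1,0],R[0,0]))
```

```text
[0.47294657 0.2243726  0.10451058] [0.48844133 0.87259427 0.00153309 0.00139787] [-1.50164344  1.87653466  7.68841284] [ 0.2121246   0.34067296 -0.02770849] 0.009421108267659524
[ 2.37749483 -0.26782065 -7.69180068] 2.12098310375282
```

>>> play_rows(
  commands=[
    [[0, 0, 1.6, 0, 0, 0, 0], [0, 0, 3.2, 0, 0, 0, 0], [0, 0, 4.8, 0, 0, 0, 0], [0, 0, 6.4, 0, 0, 0, 0], [0, 0, 8, 0, 0, 0, 0], [0, 0, 9.6, 0, 0, 0, 0], [0, 0, 11, 0, 0, 0, 0], [0, 0, 11, 0, 0, 0, 0]],
  ],
)

```text
t: 4.65
position: [0.4725, 0.2243, 0.1045]
tool_rot: [0.836, 0.549, 0.002, 0.0]
contact_force: [-3.3, 1.9, 8.4]
gripper_width: 0.0092
```

Run:
```python
from h import *
s=status.state();print(s["position"],s["contact_force"],s["moment"],s["gripper_width"])
R=Ro.from_quat(s["tool_rot"]).as_matrix();print(R.T@s["contact_force"],np.arctan2(R[1,0],R[0,0]))
```

```text
[0.47254216 0.22434255 0.10447494] [-3.32902337  1.94539432  8.3994465 ] [ 0.14082435  0.59833191 -0.05110099] 0.009226306200235035
[ 0.48140288 -3.80779394 -8.40753315] 1.1621634129736436
```

Now I'll let go, re-grip, and make the next partial turn.

>>> play_rows(
  commands=[
    [[0, 0, 0, 0, 0, 0, 30], [0, 0, 0, 0, 0, 0, 30], [0, 0, 0, 0, -0.01, 0, 30], [0, 0, 0, 0, -0.01, 0, 0], [0, 0, 0, 0, -0.01, 0, 0], [0, 0, 0, 0, -0.01, 0, 0], [0, 0, 0, 0, -0.01, 0, 0]],
  ],
)

```text
t: 5.35
position: [0.4722, 0.2238, 0.1023]
tool_rot: [0.836, 0.549, 0.001, 0.001]
contact_force: [4.9, -3.5, 0.5]
gripper_width: 0.0097
```

>>> play_rows(
  commands=[
    [[0, 0, 1.6, 0, 0, 0, 0], [0, 0, 3.2, 0, 0, 0, 0], [0, 0, 4.8, 0, 0, 0, 0], [0, 0, 6.4, 0, 0, 0, 0], [0, 0, 8, 0, 0, 0, 0], [0, 0, 9.6, 0, 0, 0, 0], [0, 0, 11, 0, 0, 0, 0], [0, 0, 11, 0, 0, 0, 0]],
  ],
)

```text
t: 6.15
position: [0.4715, 0.2245, 0.1022]
tool_rot: [0.995, 0.101, 0.0, -0.0]
contact_force: [1.3, 0.2, 0.5]
gripper_width: 0.0096
```

Run:
```python
from h import *
s=status.state();print(s["position"],s["contact_force"],s["moment"],s["gripper_width"])
R=Ro.from_quat(s["tool_rot"]).as_matrix();print(R.T@s["contact_force"],np.arctan2(R[1,0],R[0,0]),s["joint_positions"])
```

```text
[0.47149575 0.22451777 0.10222218] [1.29759168 0.17711989 0.49807937] [ 0.03124227 -0.24097274 -0.0487465 ] 0.009625285409345628
[ 1.30704085  0.08644039 -0.497364  ] 0.2019081576694358 [2.97310642e-01 4.77990904e-01 1.70657049e+00 5.58413730e-04
 9.56403584e-01 1.66587690e+00]
```

>>> play_rows(
  commands=[
    [[0, 0, 0, 0, 0, 0, 30], [0, 0, 0, 0, 0, 0, 30], [0, 0, 0, 0, 0, 0, 30], [0, 0, 0, 0, 0, 0, 0], [0, 0, 0, 0, 0, 0, 0], [0, 0, 0, 0, 0, 0, 0], [0, 0, 0, 0, 0, 0, 0]],
  ],
)

```text
t: 6.85
position: [0.4711, 0.2244, 0.102]
tool_rot: [0.995, 0.101, -0.0, -0.0]
contact_force: [-1.9, 2.5, -0.1]
gripper_width: 0.0097
```

>>> play_rows(
  commands=[
    [[0, 0, 1.6, 0, 0, 0, 0], [0, 0, 3.2, 0, 0, 0, 0], [0, 0, 4.8, 0, 0, 0, 0], [0, 0, 6.4, 0, 0, 0, 0], [0, 0, 8, 0, 0, 0, 0], [0, 0, 9.6, 0, 0, 0, 0], [0, 0, 11, 0, 0, 0, 0], [0, 0, 11, 0, 0, 0, 0]],
  ],
)

```text
t: 7.65
position: [0.4715, 0.2257, 0.1021]
tool_rot: [0.929, -0.371, -0.0, -0.001]
contact_force: [-0.7, 8.5, -1.6]
gripper_width: 0.0091
```

>>> play_rows(
  commands=[
    [[0, 0, 0.5, 0, 0, 0, 0], [0, 0, 1.0, 0, 0, 0, 0], [0, 0, 1.3, 0, 0, 0, 0], [0, 0, 1.3, 0, 0, 0, 0], [0, 0, 1.3, 0, 0, 0, 0]],
  ],
)

```text
t: 8.15
position: [0.4716, 0.2258, 0.1021]
tool_rot: [0.907, -0.422, -0.0, -0.001]
contact_force: [-0.1, 9.4, -1.1]
gripper_width: 0.0099
```

Run:
```python
from h import *
s=status.state();print(s["position"],s["contact_force"],s["moment"],s["gripper_width"])
R=Ro.from_quat(s["tool_rot"]).as_matrix();print(R.T@s["contact_force"],np.arctan2(R[1,0],R[0,0]),s["joint_positions"])
```

```text
[0.47164592 0.22579874 0.10206361] [-0.104719    9.40518377 -1.13729678] [1.48932407 0.05085738 0.09977713] 0.00986955950828433
[-7.25703718 -5.97878845  1.16249378] -0.8704015829243062 [0.29850596 0.47856158 1.70609449 0.00275724 0.95510101 2.7381153 ]
```

>>> play_rows(
  commands=[
    [[0, 0, 0.5, 0, 0, 0, 0], [0, 0, 1.0, 0, 0, 0, 0], [0, 0, 1.0, 0, 0, 0, 0], [0, 0, 1.0, 0, 0, 0, 0]],
  ],
)

```text
t: 8.55
position: [0.4717, 0.2258, 0.1021]
tool_rot: [0.888, -0.459, 0.0, -0.001]
contact_force: [-0.4, 9.8, -2.0]
gripper_width: 0.0098
```

Run:
```python
from h import *
s=status.state();print(s["position"],s["contact_force"],s["moment"],s["gripper_width"])
R=Ro.from_quat(s["tool_rot"]).as_matrix();print(R.T@s["contact_force"],np.arctan2(R[1,0],R[0,0]),s["joint_positions"])
```

```text
[0.47169537 0.22583672 0.10214582] [-0.38866352  9.8490386  -1.97634376] [1.54155331 0.01446813 1.30835301] 0.009761523847238393
[-8.2603116  -5.37095706  1.99515106] -0.9544891968832255 [2.99056783e-01 4.78466408e-01 1.70597690e+00 1.72905983e-03
 9.55028813e-01 2.82334596e+00]
```

The moment jumped from 0.1 to 1.3 Nm, so the key has reached its hard stop. I'll release it and lift.

>>> play_rows(
  commands=[
    [[0, 0, -0.8, 0, 0, 0, 0], [0, 0, -0.8, 0, 0, 0, 40], [0, 0, -0.8, 0, 0, 0, 40], [0, 0, -0.8, 0, 0, 0, 40], [0, 0, -0.8, 0, 0, -4, 40], [0, 0, -0.8, 0, 0, -4, 40], [0, 0, -0.8, 0, 0, -4, 40], [0, 0, -0.8, 0, 0, -4, 40]],
  ],
)

```text
t: 9.35
position: [0.4737, 0.2246, 0.2683]
tool_rot: [0.903, -0.43, 0.004, -0.004]
contact_force: [-0.1, -0.3, 0.3]
gripper_width: 0.04
```

Run:
```python
from h import *
print(row((.45,-.18,.27),down(.018)))
f=grab("top","top1");g=grab("side","side1")
a=np.hstack([cv2.resize(f["pixels"][185:245,145:215],None,fx=6,fy=6,interpolation=2),cv2.resize(g["pixels"][220:280,195:255],None,fx=6,fy=6,interpolation=2)])
cv2.imwrite("pics/z1.png",a[:,:,::-1])
```

```text
[-0.083, -0.099, -10.392, 7.48, 6.834, -0.078]
```

View pics/z1.png

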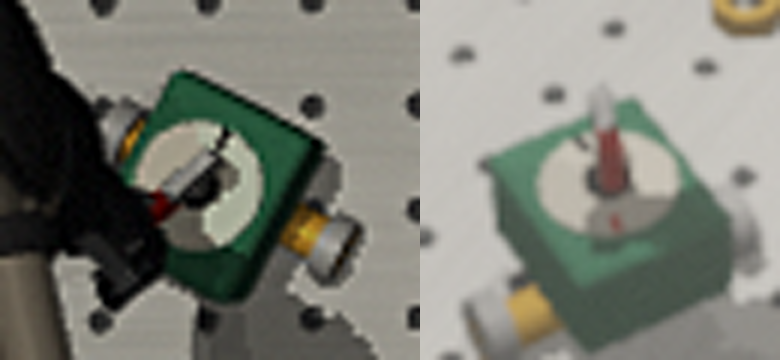

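The red end now points at the tick: at about (150,205) in the top crop and (612,190) over (615,222) in the side crop. The key is wound, so I'm moving on to the tab.

>>> play_rows(
  commands=[
    [[-0.08, -0.1, -10.4, 7.48, 6.83, -0.08, 50], [-0.08, -0.1, -10.4, 7.48, 6.83, -0.08, 50], [-0.08, -0.1, -10.4, 7.48, 6.83, -0.08, 50], [-0.08, -0.1, -10.4, 7.48, 6.83, -0.08, 50], [-0.08, -0.1, -10.4, 7.48, 6.83, -0.08, 50], [-0.08, -0.1, -10.4, 7.48, 6.83, -0.08, 50], [-0.08, -0.1, -10.4, 7.48, 6.83, -0.08, 50], [-0.08, -0.1, -10.4, 7.48, 6.83, -0.08, 50]],
  ],
)

```text
t: 10.25
position: [0.45, -0.1345, 0.2627]
tool_rot: [1.0, 0.012, -0.007, 0.0]
contact_force: [0.9, 0.2, -0.7]
gripper_width: 0.05
```

Run:
```python
from h import *
print(row((.45,-.2,.25),down(.018)),status.state()["position"])
```

```text
[0.007, 0.161, 0.059, -0.035, 1.637, 0.32] [ 0.45004601 -0.13449673  0.26274239]
```

>>> play_rows(
  commands=[
    [[0, 0.16, 0, 0, 1.64, 0.3, 50], [0, 0.16, 0, 0, 1.64, 0.3, 50], [0, 0.16, 0, 0, 1.64, 0.3, 50], [0, 0.16, 0, 0, 1.64, 0.3, 50]],
  ],
)

```text
t: 10.65
position: [0.452, -0.1979, 0.2517]
tool_rot: [1.0, 0.009, 0.0, 0.0]
contact_force: [-0.2, -0.4, -0.3]
gripper_width: 0.0499
```

Run:
```python
from h import *
f=grab("wrist","w2");print(proj(f,np.array([.4985,-.2,.111])),status.state()["position"])
```

```text
(np.float64(261.94011439612717), np.float64(118.25880853650392)) [ 0.45228989 -0.19749292  0.25223787]
```

View pics/w2.png

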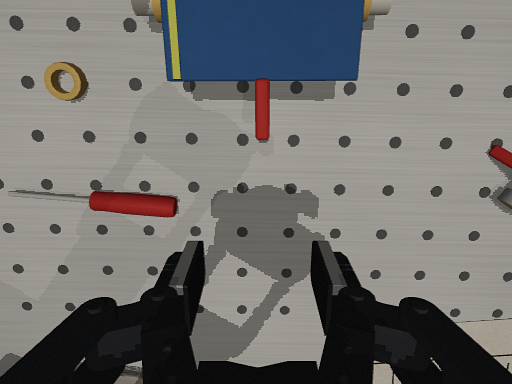

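The tab runs from the flap edge at (262,79) to its end at (262,139). The flap corners are at (168,79) and (357,80), and the way is clear.

Run:
```python
from h import *
np.set_printoptions(precision=4,suppress=True)
f=load("w2")
for p,z in(((262,79),.103),((262.5,137),.111),((262.3,110),.111),((168,79.5),.103),((357,80),.103)): print(atz(f,p,z))
print(row((.494,-.2,.083),down(.018)))
```

```text
[ 0.5294 -0.1994  0.103 ]
[ 0.4829 -0.2008  0.111 ]
[ 0.5052 -0.2001  0.111 ]
[ 0.5276 -0.1221  0.103 ]
[ 0.53   -0.2777  0.103 ]
[0.01, -0.021, 0.025, 1.034, 0.08, 4.233]
```

>>> play_rows(
  commands=[
    [[0, 0, 0, 1.12, 0.07, 0, 50], [0, 0, 0, 1.12, 0.07, 0.5, 50], [0, 0, 0, 1.12, 0.07, 4.24, 50], [0, 0, 0, 1.12, 0.07, 4.24, 50], [0, 0, 0, 1.12, 0.07, 4.24, 50], [0, 0, 0, 1.12, 0.07, 4.24, 50], [0, 0, 0, 1.12, 0.07, 4.24, 50], [0, 0, 0, 1.12, 0.07, 4.24, 50]],
  ],
)

```text
t: 11.5
position: [0.4999, -0.2014, 0.0866]
tool_rot: [1.0, 0.01, 0.004, 0.002]
contact_force: [0.2, -0.7, -0.4]
gripper_width: 0.0503
```

>>> play_rows(
  commands=[
    [[0, 0, 0, 0, 0, 0, 0], [0, 0, 0, 0, 0, 0, 0], [0, 0, 0, 0, 0, 0, 0], [0, 0, 0, 0, 0, 0, 0], [0, 0, 0, 0, 0, 0, 0], [0, 0, 0, 0, 0, 0, 0]],
  ],
  newtons=30,
)

```text
t: 12.1
position: [0.4986, -0.201, 0.0852]
tool_rot: [1.0, 0.01, 0.003, 0.001]
contact_force: [-0.4, 4.0, 7.0]
gripper_width: 0.0111
```

Run:
```python
from h import *
s=status.state();print(s["position"],s["tool_rot"],s["contact_force"],s["moment"],s["gripper_width"])
```

```text
[ 0.49864085 -0.20096807  0.08522359] [0.99994723 0.00978585 0.002796   0.00139598] [-0.4446133   3.98525783  6.96223429] [0.52425616 0.06857643 0.09502768] 0.011141084902708471
```

>>> play_rows(
  commands=[
    [[0, 0, 0, 0.01, 0, -0.3, 0], [0, 0, 0, 0.05, 0, -0.6, 0], [0, 0, 0, 0.11, 0, -0.9, 0], [0, 0, 0, 0.18, 0, -1.23, 0], [0, 0, 0, 0.38, 0, -1.82, 0], [0, 0, 0, 0.66, 0, -2.39, 0], [0, 0, 0, 0.66, 0, -2.39, 0], [0, 0, 0, 0.66, 0, -2.39, 0]],
  ],
)

```text
t: 12.9
position: [0.5235, -0.2004, 0.1797]
tool_rot: [1.0, 0.01, 0.002, 0.001]
contact_force: [-3.6, 0.8, 2.4]
gripper_width: 0.0115
```

Run:
```python
from h import *
s=status.state();print(s["position"],s["tool_rot"],s["contact_force"],s["moment"],s["gripper_width"])
```

```text
[ 0.52345966 -0.20039148  0.17970318] [0.99994791 0.0099718  0.00160406 0.00147166] [-3.60720681  0.77695122  2.35960216] [0.15761665 0.34958582 0.12117797] 0.011456241775968202
```

>>> play_rows(
  commands=[
    [[0, 0, 0, 0.13, 0, -0.21, 0], [0, 0, 0, 0.27, 0, -0.42, 0], [0, 0, 0, 0.42, 0, -0.62, 0], [0, 0, 0, 0.58, 0, -0.81, 0], [0, 0, 0, 0.75, 0, -1.0, 0], [0, 0, 0, 0.93, 0, -1.17, 0], [0, 0, 0, 1.11, 0, -1.34, 0], [0, 0, 0, 1.11, 0, -1.34, 0]],
  ],
)

```text
t: 13.7
position: [0.57, -0.1993, 0.234]
tool_rot: [1.0, 0.01, 0.003, 0.002]
contact_force: [-1.6, -0.6, 0.9]
gripper_width: 0.0116
```

Run:
```python
from h import *
s=status.state();print(s["position"],s["tool_rot"],s["contact_force"],s["moment"],s["gripper_width"])
g=grab("side","side2");f=grab("wrist","w3")
a=cv2.resize(g["pixels"][120:200,200:300],(800,640),interpolation=2)[:,:,::-1]
cv2.imwrite("pics/z2.png",cv2.resize(a,(750,600)))
```

```text
[ 0.5700215  -0.19932838  0.23401847] [0.99994272 0.01010338 0.00318952 0.00151943] [-1.62016651 -0.63504293  0.87897951] [0.14251509 0.14269594 0.10227488] 0.011561192894225024
```

View pics/z2.png

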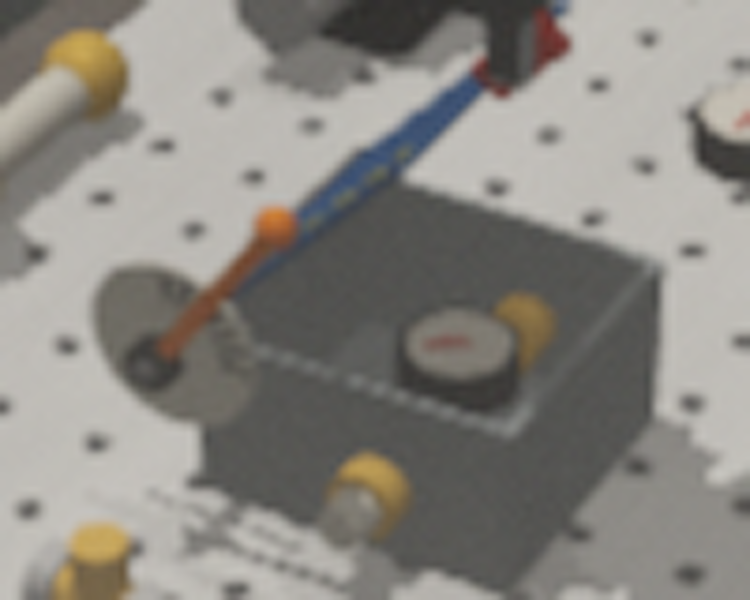

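View pics/w3.png

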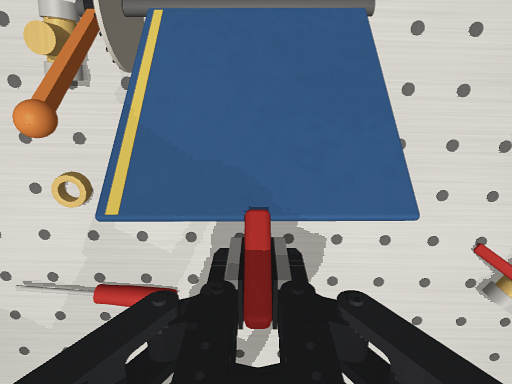

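The flap is near alignment but not confirmed. In the wrist view the ball is at (35,118) and the flap's free-edge corners are at (97,217) and (419,215); in the side view the ball is at (236.7,150.4). I'll compare the arm and flap angles numerically.

Run:
```python
from h import *
from scipy.optimize import least_squares
np.set_printoptions(precision=4,suppress=True)
f=load("w3");t=load("top0");s=load("side2")
x,y=blob(s,(5,150,120),(14,255,255),228,140,246,158);print("side blob",x.mean(),y.mean(),len(x))
x2,y2=blob(f,(5,120,60),(14,255,255),8,95,62,142);
(cx,cy),r=cv2.minEnclosingCircle(np.c_[x2,y2].astype(np.float32));print("w circ",cx,cy,r)
ps=(236.7,150.4);pt=(276.2,158.7);pw=(35,118)
print("ball s+w",tri(f,pw,s,ps),"t+s",tri(t,pt,s,ps),"t+w",tri(t,pt,f,pw))
print("edge corners: ")
H=np.array([.6985,-.1985,.1]);yaw=.018
def pt3(rr,a,yy,H):
    v=np.array([-rr*np.cos(a),yy,rr*np.sin(a)]);return H+Ro.from_euler('z',yaw).apply(v)
# (A) per camera, arm angle with hinge fixed; (B) flap angle in wrist frame with the same hinge
# 1-D: residual along the swing direction
from scipy.optimize import minimize_scalar
def ang(cam,p,rr,yy,H): 
    r=minimize_scalar(lambda a:np.sum((np.array(proj(cam,pt3(rr,a,yy,H)))-p)**2),bounds=(.4,1.2),method='bounded');return round(r.x,3),round(r.fun**.5,2)
for hx in(.695,.6985,.702):
    h=H.copy();h[0]=hx
    print(hx,"arm",[ang(c,p,.12,.115,h) for c,p in((f,pw),(s,ps),(t,pt))],"flap",[ang(f,p,.170,q,h) for p,q in(((97,217),.079),((419,215),-.079))])
```

```text
side blob 236.30769230769232 149.6153846153846 13
w circ 38.685184478759766 111.11111450195312 27.523157119750977
ball s+w (array([ 0.626 , -0.0807,  0.1959]), np.float64(0.0024932635430055306)) t+s (array([ 0.6272, -0.0844,  0.193 ]), np.float64(0.0004751791139472978)) t+w (array([ 0.6268, -0.0836,  0.2007]), np.float64(0.0019175749943277176))
edge corners: 
0.695 arm [(np.float64(1.003), np.float64(2.56)), (np.float64(0.953), np.float64(1.3)), (np.float64(0.98), np.float64(0.24))] flap [(np.float64(0.877), np.float64(3.69)), (np.float64(0.857), np.float64(10.67))]
0.6985 arm [(np.float64(0.974), np.float64(5.25)), (np.float64(0.929), np.float64(0.87)), (np.float64(0.949), np.float64(0.23))] flap [(np.float64(0.85), np.float64(0.22)), (np.float64(0.83), np.float64(6.75))]
0.702 arm [(np.float64(0.945), np.float64(8.03)), (np.float64(0.906), np.float64(0.44)), (np.float64(0.917), np.float64(0.21))] flap [(np.float64(0.824), np.float64(4.2)), (np.float64(0.803), np.float64(2.76))]
```

>>> play_rows(
  commands=[
    [[0, 0, 0, 0.12, 0, -0.1, 0], [0, 0, 0, 0.25, 0, -0.2, 0], [0, 0, 0, 0.37, 0, -0.29, 0], [0, 0, 0, 0.37, 0, -0.29, 0], [0, 0, 0, 0.37, 0, -0.29, 0], [0, 0, 0, 0.37, 0, -0.29, 0]],
  ],
)

```text
t: 14.4
position: [0.5833, -0.199, 0.2445]
tool_rot: [1.0, 0.01, 0.002, 0.001]
contact_force: [2.6, -0.1, -4.8]
gripper_width: 0.0115
```

Run:
```python
from h import *
s=status.state();print(s["position"],s["tool_rot"],s["contact_force"],s["gripper_width"])
th=np.arctan2(s["position"][2]+.019-.1,.6985-s["position"][0]);print("flap by pose",th-.02)
g=grab("side","side3");f=grab("wrist","w4")
a=cv2.resize(g["pixels"][130:180,210:280],(700,500),interpolation=2)[:,:,::-1]
cv2.imwrite("pics/z3.png",a)
```

```text
[ 0.58334105 -0.19901136  0.24452744] [0.99994862 0.00984531 0.00211698 0.00116199] [ 2.5955906  -0.08636888 -4.82677369] 0.011460143403769222
flap by pose 0.9372451568252052
```

View pics/z3.png

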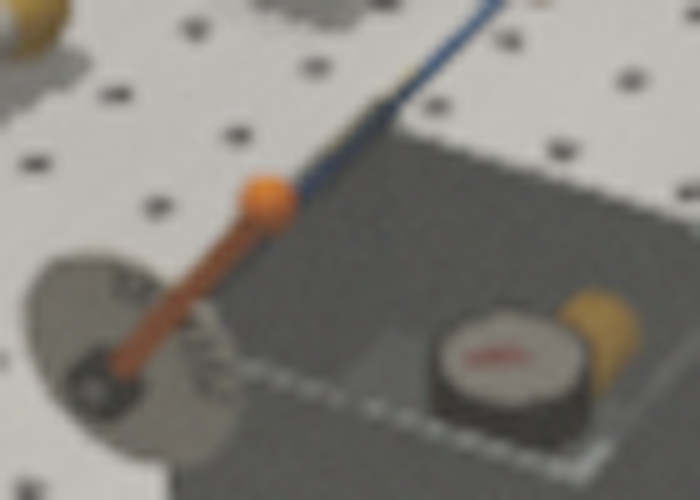

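View pics/w4.png

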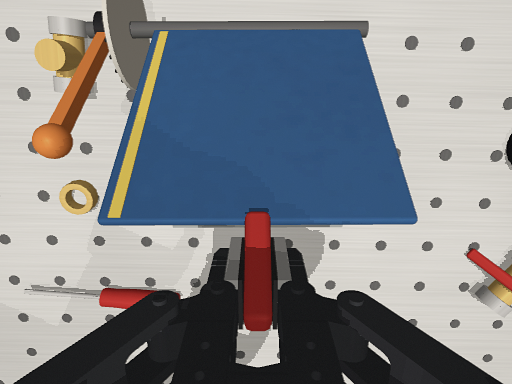

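In the side view the flap is almost edge-on, from crop (300,190) to (500,0), with the arm from (115,375) to the ball at (268,203). In the wrist view the ball is at (53,141) and the corners at (99,221) and (416,219). I'll fit both angles from these.

Run:
```python
from h import *
from scipy.optimize import least_squares
np.set_printoptions(precision=3,suppress=True)
s=load("side3");w=load("w4");w3=load("w3");t=load("top0")
yaw=.018
def P(rr,a,yy,H,yw): return H+Ro.from_euler('z',yw).apply([-rr*np.cos(a),yy,rr*np.sin(a)])
def P3(rr,a,yy,H,yw,n=0): return H+Ro.from_euler('z',yw).apply([-rr*np.cos(a)+n*np.sin(a),yy,rr*np.sin(a)+n*np.cos(a)])
# unknown: hinge x,y,z, yaw, arm angle, flap angles(w3,w4), with pixel offset per camera (calib)
def res(v,full=False):
    hx,hy,hz,yw,A,F3,F4=v[:7];H=np.array([hx,hy,hz]);o=v[7:].reshape(4,2)
    e=[]
    def add(c,i,p,X,wt=1): e.append((np.array(proj(c,X))+o[i]-p)*wt)
    for c,i,p in((s,0,(236.8,150.3)),(t,1,(276.2,158.7)),(w3,2,(35,118)),(w,3,(53,141))): add(c,i,p,P(.12,A,.115,H,yw))
    for c,i,F,a,b in((w3,2,F3,(97,218),(419,217)),(w,3,F4,(99,222),(416,221))):
        add(c,i,a,P3(.17,F,.079,H,yw,0));add(c,i,b,P3(.17,F,-.079,H,yw,0))
    # shut flap in top: free edge corners and far corners
    e.append((hz-.1)/.001*np.ones(1)); e.append(np.array([(F4-F3-.086)/.01]))
    q=P3(.17,0,0,H,yw,.003); e.append((q[:2]-[.528,-.1995])/.002)
    e.append(o.ravel()/1.5); e.append([ (yw-.018)/.01 ])
    return np.concatenate(e)
r=least_squares(res,np.r_[.6985,-.1985,.1,.018,.93,.85,.937,np.zeros(8)])
C=np.linalg.inv(r.jac.T@r.jac);print(r.x,"\nsd",np.sqrt(np.diag(C))[:7]);print(r.fun)
H=r.x[:3]
for a in(.89,.91,.93,.95,.97):
    print(a,"arm",np.r_[proj(s,P(0,a,.115,H,.018)),proj(s,P(.12,a,.115,H,.018))],"flap edge",np.r_[proj(s,P(.08,a,.079,H,.018)),proj(s,P(.17,a,.079,H,.018)),proj(s,P(.17,a,-.079,H,.018))])
```

```text
[ 0.7   -0.195  0.1    0.026  0.955  0.825  0.91   0.427  0.542  0.474
  0.211 -0.174 -0.32  -0.176  0.051] 
sd [0.001 0.001 0.001 0.003 0.012 0.009 0.009]
[-0.19  -0.241 -0.211 -0.094  1.541 -0.504  0.511 -0.929 -1.002  0.913
 -0.462 -0.266 -0.785  1.049  0.352 -0.143 -0.122 -0.091  0.883 -0.128
  0.285  0.361  0.316  0.14  -0.116 -0.213 -0.117  0.034  0.801]
0.89 arm [219.497 167.003 237.487 151.219] flap edge [236.765 151.352 251.125 138.731 273.428 117.051]
0.91 arm [219.497 167.003 236.991 150.687] flap edge [236.446 151.009 250.42  137.968 272.773 116.332]
0.93 arm [219.497 167.003 236.489 150.162] flap edge [236.122 150.67  249.704 137.215 272.107 115.623]
0.95 arm [219.497 167.003 235.979 149.643] flap edge [235.793 150.336 248.977 136.472 271.43  114.925]
0.97 arm [219.497 167.003 235.461 149.132] flap edge [235.46  150.007 248.24  135.74  270.742 114.238]
```

>>> play_rows(
  commands=[
    [[0, 0, 0, 0.1, 0, -0.07, 0], [0, 0, 0, 0.19, 0, -0.14, 0], [0, 0, 0, 0.19, 0, -0.14, 0], [0, 0, 0, 0.19, 0, -0.14, 0], [0, 0, 0, 0.19, 0, -0.14, 0], [0, 0, 0, 0.19, 0, -0.14, 0], [0, 0, 0, 0.19, 0, -0.14, 0], [0, 0, 0, 0.19, 0, -0.14, 0]],
  ],
)

```text
t: 15.3
position: [0.5909, -0.1988, 0.25]
tool_rot: [1.0, 0.01, 0.002, 0.001]
contact_force: [5.5, -1.1, -10.5]
gripper_width: 0.0114
```

Run:
```python
from h import *
s=status.state();print(s["position"],s["contact_force"],s["gripper_width"])
th=np.arctan2(s["position"][2]+.019-.1,.700-s["position"][0]);print("flap by pose",th-.02)
g=grab("side","side4");f=grab("top","top4")
a=np.hstack([cv2.resize(g["pixels"][110:180,210:290],(560,490),interpolation=2),cv2.resize(f["pixels"][190:225,160:192],(240,262),interpolation=2)[:490] if 0 else cv2.resize(f["pixels"][185:255,150:184],(238,490),interpolation=2)])[:,:,::-1]
cv2.imwrite("pics/z4.png",a)
```

```text
[ 0.59085048 -0.19883962  0.24999798] [  5.46860154  -1.07206833 -10.54031839] 0.011385863253339491
flap by pose 0.9773349370141338
```

View pics/z4.png

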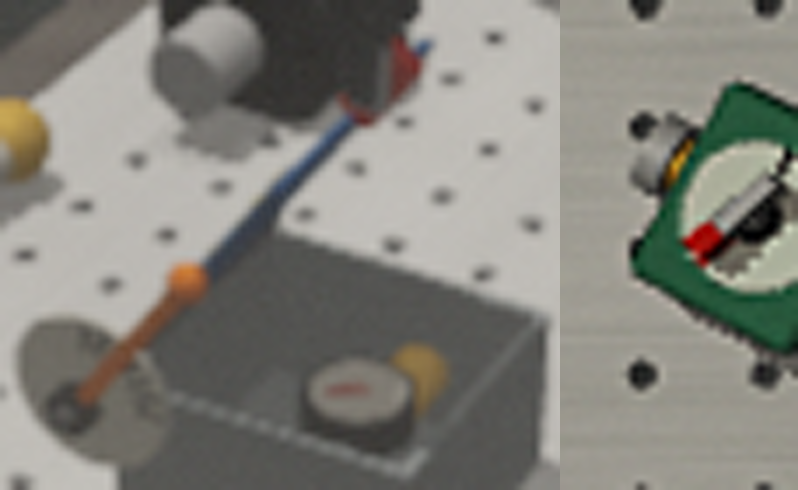

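The arm and flap lines are parallel in the side view, with slopes of 1.095 and 1.08. The key's red end is still on the tick. I'll hold a moment, check that nothing loose has moved, and hand in.

>>> play_rows(
  commands=[
    [[0, 0, 0, 0, 0, 0, 0], [0, 0, 0, 0, 0, 0, 0], [0, 0, 0, 0, 0, 0, 0], [0, 0, 0, 0, 0, 0, 0], [0, 0, 0, 0, 0, 0, 0], [0, 0, 0, 0, 0, 0, 0]],
  ],
)

```text
t: 16.0
position: [0.5908, -0.1988, 0.25]
tool_rot: [1.0, 0.01, 0.002, 0.001]
contact_force: [5.2, -0.3, -9.9]
gripper_width: 0.0115
```

Run:
```python
from h import *
from plant import workorder
s=status.state();print(s["position"],s["contact_force"],s["gripper_width"],np.abs(s["qd"]).max())
a=load("top0")["pixels"].astype(int);b=load("top4")["pixels"].astype(int);d=np.abs(a-b).max(2)>60
for n,(x,y) in dict(tee=(251,155),nut=(246,201),gauge=(405,177),valve=(406,228),jar=(97,192),driver=(262,243),wrench=(92,245)).items(): print(n,d[y-12:y+12,x-12:x+12].sum())
print(workorder.close_job())
```

```text
[ 0.5908444  -0.19884926  0.24998662] [ 5.20064183 -0.25747631 -9.88041499] 0.011497336052915566 0.0017121908518599855
tee 0
nut 0
gauge 0
valve 0
jar 0
driver 49
wrench 0
the job is handed in; nothing more can be done
None
```

I wound the key to its stop in three partial turns, re-gripping between them. I then swung the flap up by its tab and handed the job in at about 16 s with the gripper still holding it, steady. The hand-in reported no verdict.

- **Key:** the moment about its axis jumped from 0.1 to 1.3 Nm at the stop. The red end was still on the red tick in the last picture.
- **Flap:** the tool pose puts it at about 0.96–0.98 rad. The setting arm measures about 0.955 rad from a fit over several images and about 0.96 from the last side view. The two look parallel there (slopes 1.08 and 1.095).
    - **Disagreement:** single-camera readings of the arm ranged from 0.93 to 0.97 rad, and the fit put the flap about 0.02–0.03 rad below the pose estimate. I take the remaining error to be about 0.03 rad, against the 0.07 allowed.
- **Grip and steadiness:** the opening is 11.5 mm on the 12 mm tab with a 30 N grip, and joint speeds are below 0.002 rad/s.
- **Setting arm:** its ball is at nearly the same place in the side view before and after the swing, within about half a pixel (about 1 mm).
- **Loose items:** comparing the first and last top views shows no change at the tee, nut, gauge, valve, jar or wrench. The screwdriver area did change (49 pixels). I think that is the arm's shadow, since the gripper never went near it, but I did not confirm it.

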